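Free and level the bedside scale, and hold its foot for the lock nut

ROBOT

A 7-joint arm with a two-finger parallel gripper is mounted at the origin on a cart in front of the work surface, level with it; the furniture and walls round the work are solid. World frame = base frame: x ahead of the robot, y to its left, z up, the work surface at z = 0. Lengths are in m, angles in rad, forces in N, time in s.
With the tool pointing down it reaches from about 0.4 to 0.85 m from the base axis. Payload 4.5 kg.
Tool frame: the origin (TCP) lies on the centre line of the jaws, within the pads' length; the fingertips stand 14 mm ahead of it and the grasp point (between the pads) lies 5 mm behind it (bot.tip_reach is the distance from the TCP to the fingertips, in m); z points along the fingers, y is the line along which they close (so a half turn about z gives the same grasp; the last joint's range is limited). The gripper opens to 88 mm and grips with 3 to 60 N. Pads are 18 mm wide; open, the fingers measure 123 mm over their backs; the gripper's body (75 mm by 187 mm) begins 45 mm behind the grasp point.
Start: joints at [1.331, 0.689, -0.195, 1.565, 0.157, 0.902, -0.215], TCP at [0.169, -0.602, 0.253] pointing down, gripper open.
Joint ranges: [-3.01, 3.01], [-0.46, 2.08], [-1.47, 1.51], [0.13, 2.56], [-1, 4.14], [0.04, 2.09], [-2.66, 2.66]. Speed limits (rad/s): [2.57, 2.57, 3.14, 3.14, 3.14, 3.14, 3.14].

INTERFACE

Orientations are given as [roll, pitch, yaw] about the fixed x, y, z axes, in that order (R = Rz(yaw) Ry(pitch) Rx(roll)).
In Python, from bench import bot gives the robot as it stands.
- The arm moves only by the tool steer_hand, called as name(argument=value, ...) on one line, values as JSON. Schema: {"type":"object","properties":{"ticks":{"type":"array","items":{"type":"object","properties":{"tx":{"type":"number"},"ty":{"type":"number"},"tz":{"type":"number"},"yaw":{"type":"number"}},"additionalProperties":false},"minItems":1,"maxItems":12},"aperture":{"type":"number"},"squeeze":{"type":"number"},"only":{"type":"string"},"quiet":{"type":"boolean"},"lines":{"type":"string"}},"required":["ticks"],"additionalProperties":false}. ticks is a list of rows, 1 to 12 of them, each an object with the fields tx, ty, tz (the shift in mm), yaw (a turn about the tool's z in units of 0.1 rad); a field left out counts as zero; each row is the pose to reach, as a shift and turn from the pose commanded when the call began, along the tool's axes at that moment; what a row does not reach only later rows make up. A row lasts 1/8 s, in which the tool goes at most 0.0625 m and 0.188 rad, less where a joint would pass 70% of its speed; a pose out of reach is approached as far as the arm can. aperture is the finger opening in m, set as the call begins (left out keeps the last). The fingers move at their own pace and stop on an object; squeeze is the grip in N (left out, the last holds). Time passes only in rows, so rows that do not move let the fingers close. The tool returns the time, the measured TCP pose, the force, the opening and the grip force at its end. only (a regular expression) keeps the lines of the reply that match it, lines (a string "A,B") keeps lines A to B, and quiet returns only ok. Input that does not fit is refused with a message, and nothing moves.
- bot.read_state(): the state, without advancing time (a new reading comes with each control period).
- bot.get_image(name): name is "side" or "top" or "wrist"; returns a dict with "color" (480x640x3 uint8, red, green, blue), "vfov" (degrees; the focal length in pixels is half the picture's height over the tangent of half this angle, whatever the lens; pixels are square), "cx", "cy" (the principal point, pixels), "k1" (the pictures are not rectified: a ray, as slopes to the right and down, at radius r is drawn at 1 + k1 r^2 times it, then the intrinsics apply), "world_to_cam" (4x4, takes a point from world to camera coordinates). Camera axes: x right, y up, looking along -z (the intrinsics and any distortion apply to the point x, -y, -z); pixel columns grow to the right and rows downward; lengths in m; the calibration is good to about 2 mm. A picture is of the moment at which its call begins. There is no depth.
- bot.sign_off(): hands the job in; it is judged then, once.
The state is a dict: "clock": time; "joint_pos": joint angles; "qvel": joint speeds; "effort": joint torques, N m; "tool_pos": TCP position; "tcp_rot": TCP orientation; "wrist_force": force on the tool from outside, world axes, zero at the start; "ft_torque": the same for the moment, N m; "gripper_width": finger opening in m; "finger_force": force on a finger pad.
Only numpy, scipy, OpenCV 4.12 (cv2) and the standard library are available. Lean on these libraries where they do the work, as an engineer would, in place of code of your own. Each camera call takes 0.05 s, during which the arm holds its last target. There are 200 camera calls.

TASK

The ward scale has just been carried in with its levelling foot screwed too far in, so it leans to its knob end. Slide the transport lock away from the wing knob, all the way to its end stop at the front, which frees the knob; then push the wing knob fully down and turn it, pushed down, until the bubble rests between the two rings of the spirit vial. Finish holding: your fingers stay on the knob and keep it pressed fully down with the bubble at rest between the rings, so that I can tighten the lock nut underneath. Do not shift or knock over the things standing round the scale.

Things in the scene. Friction and masses are not known exactly. Their poses are not given: they have to be found in the camera images.
- scale: White bench scale, steel load plate, 240 mm deep (x) by 330 mm wide (y), stands fast. Origin on the cabinet top under its middle; x to its back, y to its left. y > -55 mm: case 64 mm high, plate rim 79 mm. y -165 to -55 mm: control deck, 46 to 48 mm high, with knob (axis x 50, y -130 mm) and lock. Leans under 0.4 degrees about its left feet; the right foot, straight below the knob, raises it.
- knob: Black push-to-turn wing knob over the right foot: skirt 44 mm across, 8 mm high; on it a wing 44 mm long (own x), 12 mm thick (own y), 8 to 33 mm above the origin: grip the 12 mm. White line on the wing's +x half. Origin on the axis at the skirt's underside, 54 mm above the cabinet when up. Turns clockwise from above to screw the foot out, which raises the right end and sends the bubble right.
- plunger (a joint): How far the knob is pushed down, m: 0 up (sprung), 0.005 down on the teeth (takes about 2.5 N). A further 3 to 15 N makes the teeth bite; only so does turning it (about 0.02 N m) turn the foot. Let up, it spins idle and leaves the foot as it is: so it can be turned back and pressed for another stroke. With the lock in, its fork stops the knob at 0.002 to 0.003.
- lock_grip (a point): Middle of the lock's upright black grip: block 14 mm (x) by 24 mm (y), free on both sides, from 5 to 27 mm above the control deck (this point 18 mm above it), on a flat steel fork in front of the wing knob between rails 4 mm high. 62 mm in front of the knob's axis when locked. Axes as scale.
- lock (a joint): Travel of the transport lock, m, towards the scale's front (-x of scale): 0 fork fully under the knob, 0.032 at its end stop, knob free. Rubs with about 2 N and stays where it is left.
- vial_middle (a point): Middle of the spirit vial on the front of the case, between its two dark rings (26 mm apart). Green tube 80 mm long, 16 mm thick, lying along the scale's y, axis 66 mm above the cabinet. Its y axis points to the scale's left.
- bubble_middle (a point): Middle of the pale bubble, 18 mm long; it moves along the vial only, to the higher end. Starts 9 to 23 mm left (+y) of the vial's middle and goes right (-y) about 13 mm per radian of clockwise foot turn. Between the rings when within 4 mm of the middle.
- pill_vial: Orange pill vial with white cap, 47 mm across, 118 mm high, bystander. Origin under its middle.
- tablet_bottle: White tablet bottle, 60 mm across, 105 mm high, bystander. Origin under its middle.
- mug_spoon: Grey mug with a spoon in it, 94 mm across, 149 mm high, bystander. Origin under its middle.
- dose_cup: Clear dose cup, 40 mm across, 42 mm high, bystander. Origin under its middle.

How it is judged:
On the way, in this order (a step that is already met when the one before it is completed fails the run):
1. the transport lock is slid to its end stop at the front (value of joint lock above 0.0295 m), for 0.2 s.
2. the wing knob is pushed down onto its teeth (value of joint lock above 0.0295 m and value of joint plunger above 0.004 m), for 0.1 s.
3. the knob is held down with the bubble between the rings (all of step 2 and contact force between the fingers and knob above 2 N and y of bubble_middle in the frame of vial_middle between -0.004 and 0.004 m), for 0.3 s.
At the end, for the whole second after the job is handed in: Transport lock within 2.5 mm of its end stop; wing knob pushed down by more than 4 mm, touched by the fingers with more than 2 N and at rest; bubble within 4 mm of the vial's middle, that is between the rings (all of step 3 and linear speed of knob below 0.02 m/s); the arm keeps its last pose, push and grip.
It fails at once if a bystander (pill vial, tablet bottle, mug or dose cup) is shifted by more than 20 mm or tipped (distance of any of pill_vial, tablet_bottle, mug_spoon, dose_cup from where it was at the start of the episode above 0.02 m or angle between any of pill_vial, tablet_bottle, mug_spoon, dose_cup's own z axis and vertical above 0.5 rad).
It also fails if it takes over 58 s, if anything falls off the work surface, if the arm or the gripper's body presses on something with over 40 N, if the wrist force passes 120 N, or if a joint passes its speed limit or range.

## Working session

There is one attempt and no reset: what is moved stays moved. The work goes in short steps, Python scripts to look and compute and a tool call to move; the robot and the scene stay as the last step left them, time stands still between calls to the robot, and variables do not carry over. Pictures are saved under pics/ and viewed, at most 10 in all, crops included, and the job is handed in when it is done.

```bash
ls; mkdir -p pics; python3 - <<'E'
from bench import bot
import cv2
s=bot.read_state()
for k in("clock","tool_pos","tcp_rot","gripper_width","wrist_force"):print(k,s[k])
for n in("side","top"):
    d=bot.get_image(n);cv2.imwrite(f"pics/{n}0.png",d["color"][:,:,::-1])
    print(n,d["vfov"],d["cx"],d["cy"],d["k1"],d["world_to_cam"].round(3).tolist() if hasattr(d["world_to_cam"],'round') else d["world_to_cam"])
E
```

```text
(no output)
```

View pics/side0.png

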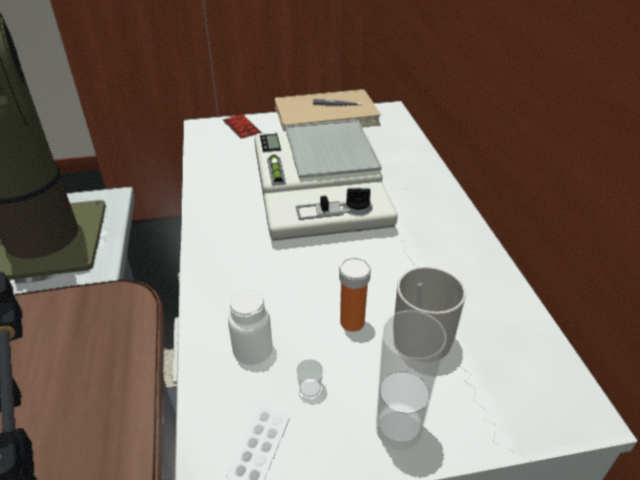

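View pics/top0.png

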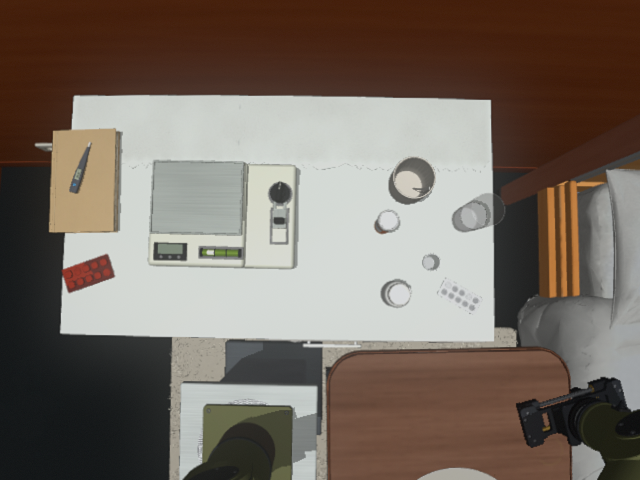

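The side view shows the knob near (357,198), the lock grip near (324,203) and the vial near (277,170). In the top view the knob is at (280,192), the grip at (279,219) and the vial at (221,253). The bystanders stand to the right of the scale, between it and the arm.

```bash
cat > h.py <<'E'
import numpy as np, cv2
from bench import bot
def cam(d):
    f=240/np.tan(np.radians(d["vfov"])/2); W=np.array(d["world_to_cam"])
    return np.array([[f,0,d["cx"]],[0,f,d["cy"]],[0,0,1]]),np.array([d["k1"],0,0,0,0.]),W
def ray(d,uv):
    K,D,W=cam(d); p=cv2.undistortPoints(np.array([[uv]],float),K,D)[0,0]
    R=W[:3,:3]; v=R.T@np.array([p[0],-p[1],-1]); return -R.T@W[:3,3], v/np.linalg.norm(v)
def onz(d,uv,z):
    o,v=ray(d,uv); return o+v*(z-o[2])/v[2]
def proj(d,P):
    K,D,W=cam(d); c=(W[:3,:3]@np.atleast_2d(P).T).T+W[:3,3]; c=c*[1,-1,-1]
    return cv2.projectPoints(c,np.zeros(3),np.zeros(3),K,D)[0][:,0]
def tri(*dus):
    A=np.zeros((3,3));b=np.zeros(3)
    rs=[ray(d,u) for d,u in dus]
    for o,v in rs: M=np.eye(3)-np.outer(v,v);A+=M;b+=M@o
    P=np.linalg.solve(A,b); return P,[np.linalg.norm((np.eye(3)-np.outer(v,v))@(P-o)) for o,v in rs]
def blobs(mask,amin=15):
    n,l,s,c=cv2.connectedComponentsWithStats(mask.astype(np.uint8)); return [(c[i].round(1).tolist(),s[i].tolist()) for i in range(1,n) if s[i][4]>=amin]
E
python3 - <<'E'
from h import *
t=bot.get_image("top");s=bot.get_image("side")
def crop(d,x0,x1,y0,y1):return d["color"][y0:y1,x0:x1].astype(int)
for d,(x0,x1,y0,y1),n in((t,(145,305,155,275),"top"),(s,(245,405,110,240),"side")):
    c=crop(d,x0,x1,y0,y1)
    print(n,"dark",[( [b[0][0]+x0,b[0][1]+y0],b[1]) for b in blobs(c.max(2)<75)])
    g=(c[:,:,1]>c[:,:,2]+40)
    print("green",[( [b[0][0]+x0,b[0][1]+y0],b[1]) for b in blobs(g)])
    cv2.imwrite(f"pics/{n}c.png",cv2.resize(c[:,:,::-1].astype(np.uint8),None,fx=5,fy=4.6 if 0 else 4.6,interpolation=cv2.INTER_CUBIC)[:600])
# case outline in top
m=(t["color"].min(2)>150)
for uv,z in(((280,192),.087),((279,219),.073),((221,253),.066),((297,165),.047),((296,268),.047),((149,265),.064),((152,161),.064),):print(uv,onz(t,uv,z).round(4))
print(tri((t,(280,190)),(s,(358,195))),tri((t,(279,219)),(s,(324,201))))
E
```

```text
top dark [([279.5, 192.9], [125, 28, 20, 20, 275]), ([278.6, 220.4], [129, 63, 10, 6, 55]), ([155.8, 252.0], [9, 88, 6, 16, 55]), ([176.4, 254.5], [17, 89, 25, 16, 131]), ([200.8, 251.6], [55, 93, 3, 8, 18]), ([239.3, 252.7], [93, 94, 3, 8, 18])]
green [([204.2, 251.6], [57, 94, 5, 6, 27]), ([219.8, 252.5], [70, 95, 11, 6, 64]), ([232.0, 252.5], [82, 95, 11, 6, 66])]
side dark [([258.9, 110.5], [9, 0, 11, 2, 20]), ([266.4, 144.1], [16, 25, 19, 16, 98]), ([278.1, 179.3], [29, 67, 9, 5, 38]), ([358.0, 198.7], [101, 79, 24, 21, 446]), ([324.2, 203.6], [76, 87, 8, 15, 96])]
green [([273.2, 157.1], [26, 46, 6, 4, 15]), ([275.9, 170.2], [27, 53, 9, 15, 89])]
(280, 192) [ 0.5846 -0.0715  0.087 ]
(279, 219) [ 0.5264 -0.0695  0.073 ]
(221, 253) [0.4493 0.0587 0.066 ]
(297, 165) [ 0.6544 -0.1061  0.047 ]
(296, 268) [ 0.4191 -0.1081  0.047 ]
(149, 265) [0.42  0.221 0.064]
(152, 161) [0.6568 0.2244 0.064 ]
(array([ 0.59013942, -0.07033531,  0.07484829]), [np.float64(0.0010236501786910096), np.float64(0.0010236501786910987)]) (array([ 0.52639176, -0.069143  ,  0.06888627]), [np.float64(0.00047630453260884655), np.float64(0.000476304532608683)])
```

View pics/topc.png

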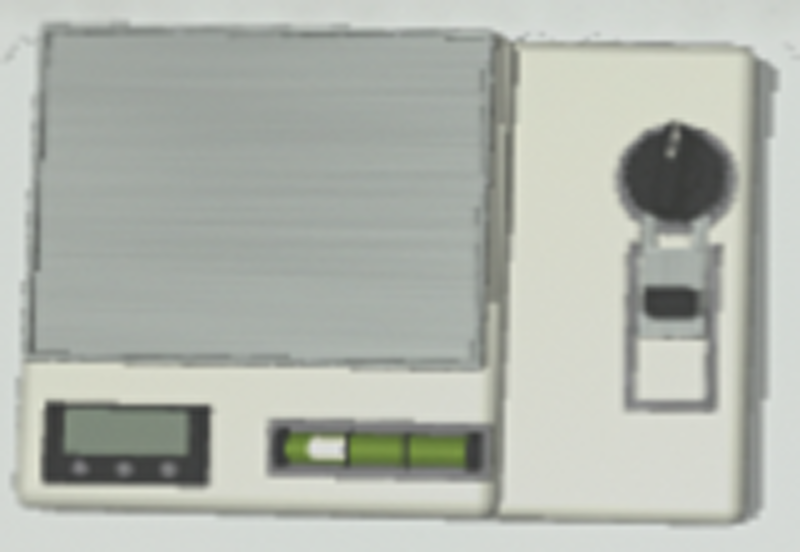

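View pics/sidec.png

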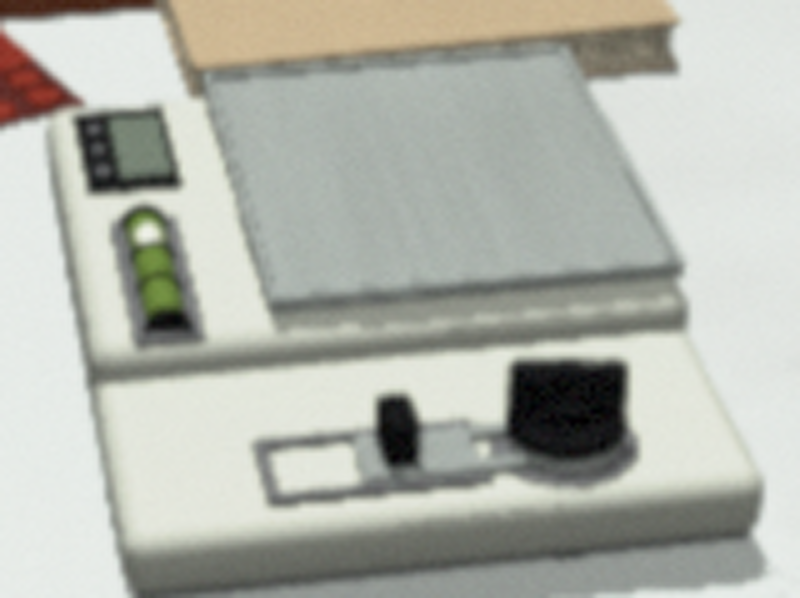

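The top crop shows the bubble about 10 px (22 mm) left of the vial's middle. The wing lies roughly along the scale's x, with its white line at the back, and the lock grip is in front. I'll move above the lock grip, staying high over the bystanders.

Careful with the scale: shifts go in mm and turns go in units of 0.1 rad. That gives: 0.488 m is 488, -0.264 m is -264, 0.264 rad is 2.64.

steer_hand(ticks=[{"tx":44, "ty":-38, "tz":-30, "yaw":0.3}, {"tx":90, "ty":-75, "tz":-30, "yaw":0.6}, {"tx":133, "ty":-113, "tz":-30, "yaw":1}, {"tx":177, "ty":-150, "tz":-30, "yaw":1.3}, {"tx":221, "ty":-188, "tz":-30, "yaw":1.6}, {"tx":266, "ty":-226, "tz":-30, "yaw":1.8}, {"tx":310, "ty":-264, "tz":-30, "yaw":2}, {"tx":355, "ty":-300, "tz":-30, "yaw":2.2}, {"tx":400, "ty":-340, "tz":-30, "yaw":2.4}, {"tx":444, "ty":-377, "tz":-30, "yaw":2.64}, {"tx":488, "ty":-414, "yaw":2.64}, {"tx":488, "ty":-414, "yaw":2.64}], aperture=0.06)

```text
clock: 1.7
tool_pos: [0.5279, -0.0656, 0.2509]
tcp_rot: [-3.138, 0.002, 0.019]
wrist_force: [-0.3, -1.0, 0.6]
gripper_width: 0.0597
finger_force: 0.0
```

```bash
python3 - <<'E'
from h import *
d=bot.get_image("wrist");cv2.imwrite("pics/w1.png",d["color"][:,:,::-1])
s=bot.read_state();print(s["tool_pos"],s["tcp_rot"]);print(ray(d,(320,240)))
print(proj(d,[[.588,-.0705,.087],[.5264,-.0693,.074],[.449,.0587,.066]]))
E
```

```text
[ 0.52706302 -0.06858044  0.25152303] [-3.14045435e+00  2.07958676e-03  1.47419718e-02]
(array([ 0.60782297, -0.06395057,  0.38181383]), array([-0.3027482 , -0.01001296, -0.95301798]))
[[327.43282184 136.34891051]
 [323.29588129 219.24000723]
 [166.69400414 304.21534889]]
```

View pics/w1.png

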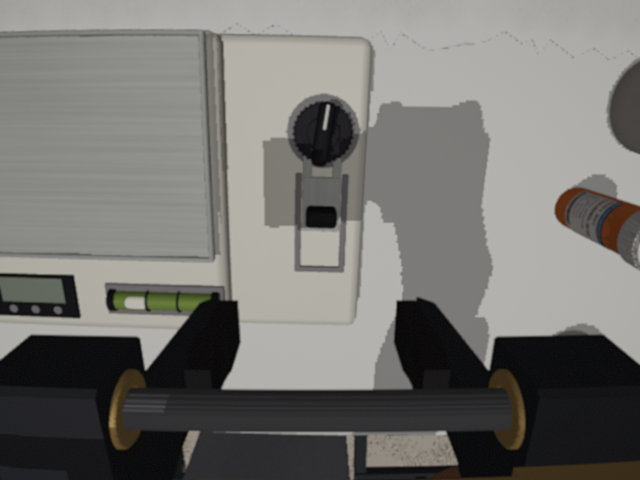

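The wrist view shows the knob at (323,130) with its white line running from (327,104) to (324,130). The grip is at (321,216), the vial at (160,300) and its bubble at (135,302).

```bash
python3 - <<'E'
from h import *
d=bot.get_image("wrist");t=bot.get_image("top");s=bot.get_image("side")
def sub(d,x0,x1,y0,y1,f):
    c=d["color"][y0:y1,x0:x1].astype(int);return [([b[0][0]+x0,b[0][1]+y0],[b[1][0]+x0,b[1][1]+y0]+b[1][2:]) for b in blobs(f(c),8)]
dk=lambda c:c.max(2)<60
print("grip",sub(d,295,350,195,240,lambda c:c.max(2)<50));print("knob",sub(d,280,370,90,172,dk))
w=sub(d,300,350,95,160,lambda c:c.min(2)>110);print("white",w)
# white line direction
c=d["color"][95:145,305:345].min(2);ys,xs=np.nonzero(c>110)
print(list(zip(xs+305,ys+95))[:60])
g=sub(t,265,295,208,232,dk);gs=sub(s,315,335,190,215,dk);gw=sub(d,295,350,195,240,lambda c:c.max(2)<50)
print(g,gs)
print("grip tri w+side",tri((d,gw[0][0]),(s,gs[0][0])),"w+t",tri((d,gw[0][0]),(t,g[0][0])),"all",tri((d,gw[0][0]),(t,g[0][0]),(s,gs[0][0])))
for z in(.06,.065,.074):print(onz(d,gw[0][0],z).round(4))
for uv in((222,38),(370,38),(355,322),(229,322)):print(uv,onz(d,uv,.047).round(4))
# rails of the lock frame
for uv in((298,268),(344,268)):print(uv,onz(d,uv,.05).round(4))
for uv in((327,104),(324,130)):print("line",onz(d,uv,.087).round(4),onz(t,(280,188),.087).round(4))
E
```

```text
grip [([316.3, 215.1], [302, 205, 30, 22, 613])]
knob [([317.7, 132.0], [288, 100, 61, 65, 2807])]
white [([303.0, 95.8], [300, 95, 10, 4, 20]), ([343.1, 99.8], [328, 95, 22, 17, 151]), ([320.5, 115.2], [318, 104, 6, 24, 77]), ([346.6, 156.1], [341, 150, 9, 10, 43])]
[(np.int64(305), np.int64(95)), (np.int64(306), np.int64(95)), (np.int64(307), np.int64(95)), (np.int64(308), np.int64(95)), (np.int64(309), np.int64(95)), (np.int64(328), np.int64(95)), (np.int64(329), np.int64(95)), (np.int64(330), np.int64(95)), (np.int64(331), np.int64(95)), (np.int64(332), np.int64(95)), (np.int64(333), np.int64(95)), (np.int64(334), np.int64(95)), (np.int64(335), np.int64(95)), (np.int64(336), np.int64(95)), (np.int64(337), np.int64(95)), (np.int64(338), np.int64(95)), (np.int64(339), np.int64(95)), (np.int64(340), np.int64(95)), (np.int64(341), np.int64(95)), (np.int64(342), np.int64(95)), (np.int64(343), np.int64(95)), (np.int64(344), np.int64(95)), (np.int64(333), np.int64(96)), (np.int64(334), np.int64(96)), (np.int64(335), np.int64(96)), (np.int64(336), np.int64(96)), (np.int64(337), np.int64(
[... 1280 characters left out ...]
723085286)]) w+t (array([ 0.52622129, -0.0693559 ,  0.06387274]), [np.float64(0.001979929955122504), np.float64(0.001979929955122444)]) all (array([ 0.52619577, -0.06935517,  0.06305033]), [np.float64(0.002021227747922224), np.float64(0.0019505163031944028), np.float64(9.874034422876002e-05)])
[ 0.5248 -0.0674  0.06  ]
[ 0.5261 -0.0674  0.065 ]
[ 0.5284 -0.0674  0.074 ]
(222, 38) [0.6542 0.0035 0.047 ]
(370, 38) [ 0.6555 -0.1046  0.047 ]
(355, 322) [ 0.4245 -0.1032  0.047 ]
(229, 322) [0.4226 0.0087 0.047 ]
(298, 268) [ 0.4763 -0.0528  0.05  ]
(344, 268) [ 0.4769 -0.0914  0.05  ]
line [ 0.6081 -0.0734  0.087 ] [ 0.5935 -0.0713  0.087 ]
line [ 0.5912 -0.0717  0.087 ] [ 0.5935 -0.0713  0.087 ]
```

Converted, 0.15 m is 150, 0.14 m is 140.

steer_hand(ticks=[{"tz":50}, {"tz":100}, {"tz":140}, {"tz":150}, {"tz":150}, {"tz":150}])

```text
clock: 2.65
tool_pos: [0.528, -0.0718, 0.1044]
tcp_rot: [3.141, -0.003, 0.009]
wrist_force: [0.0, 0.6, -0.2]
gripper_width: 0.0599
finger_force: 0.0
```

```bash
python3 - <<'E'
from h import *
d=bot.get_image("wrist");cv2.imwrite("pics/w2.png",d["color"][:,:,::-1])
s=bot.read_state();print(s["tool_pos"],s["tcp_rot"])
c=d["color"];m=c.max(2)<55
print([b for b in blobs(m,80)])
p=s["tool_pos"];print(proj(d,[p,p+[0,0,-.014],[.526,-.068,.074],[.588,-.07,.087]]))
E
```

```text
[ 0.52798785 -0.07162876  0.10437177] [ 3.14117095 -0.00320052  0.00921524]
[([309.1, 156.2], [255, 98, 110, 122, 9014]), ([307.9, 298.9], [281, 278, 55, 42, 2177]), ([311.1, 395.8], [0, 298, 640, 182, 53707]), ([329.1, 404.8], [161, 402, 349, 5, 801])]
[[317.91116326 343.51505652]
 [317.8135531  324.24873428]
 [309.05868287 309.51121025]
 [314.88533691 165.36868026]]
```

View pics/w2.png

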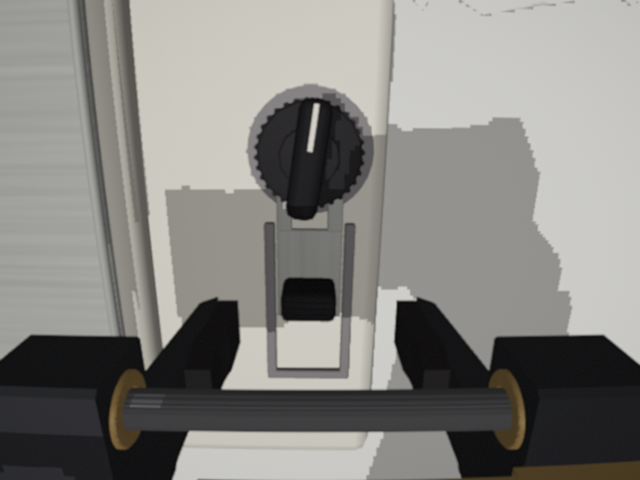

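The wrist view shows the grip at (308,299), about 9 px (4 mm) left of the jaw centre at (317,300). The wing's white line runs from (317,104) to (311,151). I'll correct sideways, descend and grip.

```bash
python3 - <<'E'
from h import *
d=bot.get_image("wrist")
a=onz(d,(317,104),.087);b=onz(d,(311,151),.087);print(a,b,np.arctan2(*(a-b)[[1,0]]))
for z in(.06,.066,.074):print(onz(d,(308,299),z))
# skirt centre: rough circle rows 98-205 cols 255-365, z .062
print("skirt",onz(d,(310,153),.06))
E
```

```text
[ 0.60853965 -0.07034782  0.087     ] [ 0.59292326 -0.06843316  0.087     ] -0.12199707260100434
[ 0.5242536  -0.06711863  0.06      ]
[ 0.52708677 -0.06722637  0.066     ]
[ 0.53086434 -0.06737003  0.074     ]
skirt [ 0.58951884 -0.06769574  0.06      ]
```

steer_hand(ticks=[{"tx":-2, "ty":-3.7, "tz":10}, {"tx":-2, "ty":-3.7, "tz":35}, {"tx":-2, "ty":-3.7, "tz":35}, {"tx":-2, "ty":-3.7, "tz":35}])

```text
clock: 3.25
tool_pos: [0.5249, -0.0674, 0.068]
tcp_rot: [3.141, -0.0, 0.01]
wrist_force: [-0.0, 0.8, -0.8]
gripper_width: 0.06
finger_force: 0.0
```

steer_hand(ticks=[{}, {}, {}, {}], aperture=0.0, squeeze=20)

```text
clock: 3.75
tool_pos: [0.525, -0.068, 0.0679]
tcp_rot: [3.141, -0.0, 0.009]
wrist_force: [-0.4, 1.7, 1.6]
gripper_width: 0.0235
finger_force: 20.0
```

Gripped at 23.5 mm, which matches the 24 mm block. Now I'll slide it to the front.

steer_hand(ticks=[{"tx":-7}, {"tx":-14}, {"tx":-21}, {"tx":-28}, {"tx":-33}, {"tx":-36}, {"tx":-36}, {"tx":-36}, {"tx":-36}])

```text
clock: 4.88
tool_pos: [0.4942, -0.0677, 0.068]
tcp_rot: [-3.141, -0.011, 0.01]
wrist_force: [10.0, -1.4, -4.2]
gripper_width: 0.0238
finger_force: 20.0
```

steer_hand(ticks=[{"tx":4}, {"tx":4}, {"tx":4}, {"tx":4, "tz":-20}, {"tx":4, "tz":-45}, {"tx":4, "tz":-45}, {"tx":4, "tz":-45}, {"tx":4, "tz":-45}], aperture=0.05)

```text
clock: 5.88
tool_pos: [0.4922, -0.0678, 0.1119]
tcp_rot: [-3.142, 0.002, 0.01]
wrist_force: [-0.3, 0.4, -0.6]
gripper_width: 0.0503
finger_force: 0.0
```

```bash
python3 - <<'E'
from h import *
d=bot.get_image("wrist");cv2.imwrite("pics/w3.png",d["color"][:,:,::-1])
s=bot.read_state();print(s["tool_pos"],s["tcp_rot"]);print(s["wrist_force"])
t=bot.get_image("top")
print([b for b in blobs(d["color"].max(2)<55,80)],proj(d,[[.526-.032,-.0673,.074],[.526-.032,-.0673,.065]]))
E
```

```text
[ 0.49225721 -0.06776043  0.11195183] [-3.14154537e+00  1.68036879e-03  9.94581854e-03]
[-0.80499972 -0.36851204  0.20732319]
[([320.2, 61.3], [265, 0, 111, 120, 9574]), ([316.9, 281.5], [291, 261, 53, 42, 2094]), ([310.1, 398.4], [0, 298, 640, 182, 58997]), ([322.4, 409.5], [165, 407, 320, 5, 854])] [[317.07819559 293.42267581]
 [317.07263758 285.07841668]]
```

View pics/w3.png

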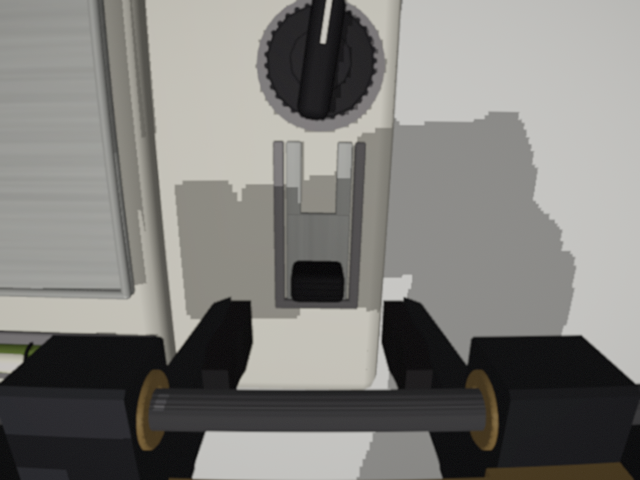

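The view shows the lock against its stop, with the grip at (317,281) and the fork base on the frame's end, and the knob clear at (321,60). Next I'll check the wing yaw and the last joint's room to turn.

steer_hand(ticks=[{"tx":20, "tz":-10}, {"tx":48, "tz":-10}, {"tx":48, "tz":-10}, {"tx":48, "tz":-10}])

```text
clock: 6.48
tool_pos: [0.5392, -0.0674, 0.1221]
tcp_rot: [3.141, 0.003, 0.01]
wrist_force: [-0.3, -0.4, -0.0]
gripper_width: 0.0502
finger_force: 0.0
```

```bash
python3 - <<'E'
from h import *
d=bot.get_image("wrist");s=bot.read_state();print(s["tool_pos"],s["tcp_rot"],s["joint_pos"].round(3))
c=d["color"];roi=np.zeros(c.shape[:2],bool);
u=proj(d,[[.5885,-.068,.087]])[0].astype(int);print(u)
roi[max(0,u[1]-60):u[1]+45,u[0]-28:u[0]+28]=1
ys,xs=np.nonzero((c.min(2)>150)&roi)
n,l,st,ce=cv2.connectedComponentsWithStats(((c.min(2)>120)&roi).astype(np.uint8))
for i in range(1,n):
    if st[i][4]<40: continue
    ys,xs=np.nonzero(l==i); P=np.array([onz(d,(x,y),.087) for x,y in zip(xs,ys)])[:,:2]
    m=P.mean(0);_,sv,v=np.linalg.svd(P-m);v=v[0]*np.sign(v[0][0]);print(st[i],m,"yaw",np.arctan2(v[1],v[0]),"len",np.ptp(P@v),"y on axis x=.5885",m[1]+v[1]/v[0]*(.5885-m[0]))
# skirt circle from dark mask
m=(c.max(2)<60).astype(np.uint8);m[260:]=0
cn=max(cv2.findContours(m,0,1)[0],key=cv2.contourArea);(x,y),r=cv2.minEnclosingCircle(cn);print((x,y),r,onz(d,(x,y),.06))
E
```

```text
[ 0.53907755 -0.06744625  0.12219279] [3.14145093e+00 2.81283857e-03 9.73109803e-03] [ 0.082  0.781 -0.071  1.923  0.117  0.445 -1.635]
[320 186]
[319 134  12  43 234] [ 0.60096792 -0.06920358] yaw -0.14367225952100887 len 0.016301198042073195 y on axis x=.5885 -0.06739985652873128
[292 219   8  12  76] [ 0.57241191 -0.05770752] yaw 0.2643501322224556 len 0.005176737261229691 y on axis x=.5885 -0.05335272003588692
[327 219  21  12 160] [ 0.57224386 -0.07549834] yaw -1.3283379501043857 len 0.00889600974804619 y on axis x=.5885 -0.14122648253756853
(320.09136962890625, 178.9517059326172) 55.38438415527344 [ 0.58697196 -0.06789131  0.06      ]
```

steer_hand(ticks=[{"tz":-30, "yaw":-1.8}, {"tx":20, "tz":-30, "yaw":-3.6}, {"tx":40, "tz":-30, "yaw":-5.4}, {"tx":49, "tz":-30, "yaw":-7.2}, {"tx":49, "tz":-30, "yaw":-9}, {"tx":49, "tz":-30, "yaw":-10.8}, {"tx":49, "tz":-30, "yaw":-12.6}, {"tx":49, "tz":-30, "yaw":-14.4}, {"tx":49, "tz":-30, "yaw":-16.2}, {"tx":49, "tz":-30, "yaw":-18}, {"tx":49, "tz":-30, "yaw":-19.8}, {"tx":49, "tz":-30, "yaw":-21}])

```text
clock: 8.02
tool_pos: [0.5883, -0.0672, 0.1522]
tcp_rot: [-3.139, -0.001, 2.115]
wrist_force: [-0.5, -0.1, 0.5]
gripper_width: 0.0499
finger_force: 0.0
```

steer_hand(ticks=[{"yaw":-1.8}, {"yaw":-3.6}, {"yaw":-5.4}, {"yaw":-7.2}, {"yaw":-8.6}, {"tz":30, "yaw":-8.97}, {"tz":30, "yaw":-8.97}, {"tz":30, "yaw":-8.97}])

```text
clock: 9.02
tool_pos: [0.5896, -0.0668, 0.1232]
tcp_rot: [-3.141, -0.0, 3.007]
wrist_force: [1.2, 0.8, -0.2]
gripper_width: 0.0499
finger_force: 0.0
```

```bash
python3 - <<'E'
from h import *
d=bot.get_image("wrist");s=bot.read_state();print(s["tool_pos"],s["tcp_rot"],s["joint_pos"].round(3))
t=bot.get_image("top");cv2.imwrite("pics/w4.png",d["color"][:,:,::-1])
p=s["tool_pos"];print(proj(d,[p-[0,0,.014],[.588,-.0676,.087]]))
E
```

```text
[ 0.58999693 -0.06664011  0.12356884] [3.14153472e+00 8.09104768e-04 3.00668460e+00] [ 0.493  0.962 -0.859  1.748  0.926  0.891  0.648]
[[315.23931217 322.97475228]
 [312.57166116 293.70801894]]
```

View pics/w4.png

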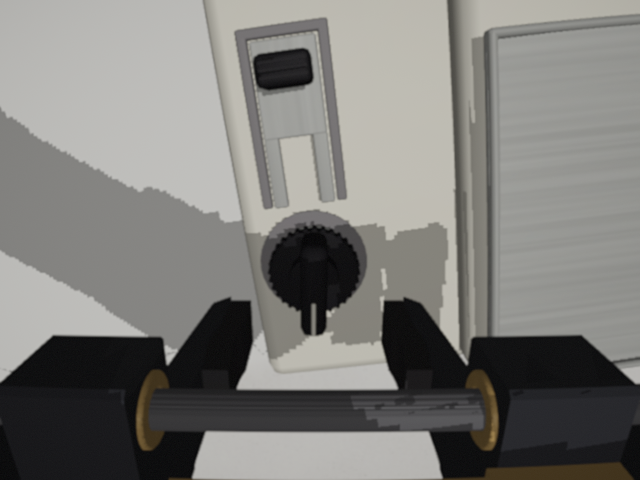

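The wing now lies straight between the fingers at column 313, with the jaw middle at column 317, so it is about 1 mm off. I'll descend to just above the skirt and grip.

steer_hand(ticks=[{"tx":1.7, "ty":-1.2, "tz":15}, {"tx":1.7, "ty":-1.2, "tz":32}, {"tx":1.7, "ty":-1.2, "tz":42}, {"tx":1.7, "ty":-1.2, "tz":45}, {"tx":1.7, "ty":-1.2, "tz":45}])

```text
clock: 9.75
tool_pos: [0.5881, -0.0676, 0.0775]
tcp_rot: [3.141, -0.0, 3.007]
wrist_force: [-0.4, -0.8, -0.7]
gripper_width: 0.05
finger_force: 0.0
```

steer_hand(ticks=[{}, {}, {}, {}], aperture=0, squeeze=30)

```text
clock: 10.25
tool_pos: [0.5881, -0.0679, 0.0779]
tcp_rot: [-3.142, 0.0, 3.007]
wrist_force: [0.4, 0.5, 0.2]
gripper_width: 0.0117
finger_force: 0.9
```

```bash
python3 -c "
from bench import bot;s=bot.read_state();print(s['tool_pos'],s['tcp_rot'],s['wrist_force'],s['joint_pos'])"
```

```text
[ 0.58809218 -0.06788813  0.07785808] [-3.14150514e+00  2.95638346e-04  3.00677460e+00] [0.35645813 0.45635012 0.23193726] [ 0.47226533  1.02125887 -0.80890596  1.77038633  1.001505    0.82222658
  0.59143203]
```

Converted, 0.008 m is 8, 0.006 m is 6.

steer_hand(ticks=[{}, {"tz":3}, {"tz":6}, {"tz":8}, {"tz":8}, {"tz":8}, {"tz":8}])

```text
clock: 11.12
tool_pos: [0.5882, -0.068, 0.0719]
tcp_rot: [-3.14, 0.001, 3.007]
wrist_force: [-4.6, -2.5, 19.2]
gripper_width: 0.0117
finger_force: 30.0
```

The knob is on its teeth at 19 N. I'll ease off about 1 mm to some 11 N, then turn clockwise.

Converted, -0.0009 m is -0.9, 0.8 rad is 8.

steer_hand(ticks=[{"tz":-0.9}, {"tz":-0.9, "yaw":1}, {"tz":-0.9, "yaw":2}, {"tz":-0.9, "yaw":3}, {"tz":-0.9, "yaw":4}, {"tz":-0.9, "yaw":5}, {"tz":-0.9, "yaw":6}, {"tz":-0.9, "yaw":7}, {"tz":-0.9, "yaw":8}, {"tz":-0.9, "yaw":8}, {"tz":-0.9, "yaw":8}])

```text
clock: 12.5
tool_pos: [0.5883, -0.0678, 0.0721]
tcp_rot: [3.141, 0.001, 2.207]
wrist_force: [-3.7, -0.6, 13.6]
gripper_width: 0.0119
finger_force: 30.0
```

```bash
cat > bub.py <<'E'
from h import *
for n in("top","side"):
    d=bot.get_image(n);c=d["color"].astype(int)
    x0,x1,y0,y1=(196,246,245,260) if n=="top" else (262,292,148,190)
    r=c[y0:y1,x0:x1]
    g=blobs((r[:,:,1]>r[:,:,2]+40),6);print(n,[([b[0][0]+x0,b[0][1]+y0],b[1][2:]) for b in g])
    if n=="top": print(c[252,198:244].tolist() if 0 else ' '.join(f"{x}:{c[250:255,x].mean(0)[1]:.0f}/{c[250:255,x].mean(0)[2]:.0f}" for x in range(198,244)))
s=bot.read_state();print(s["wrist_force"].round(1),s["tool_pos"].round(4),s["tcp_rot"].round(3),s["joint_pos"].round(2))
E
python3 bub.py
```

```text
top [([206.6, 251.8], [10, 7, 60]), ([227.5, 252.5], [23, 6, 116])]
198:192/185 199:111/109 200:74/73 201:78/69 202:140/72 203:157/73 204:158/74 205:157/73 206:157/73 207:157/74 208:157/73 209:156/71 210:162/88 211:214/184 212:229/214 213:195/181 214:149/141 215:231/216 216:233/219 217:231/217 218:213/185 219:162/87 220:156/70 221:157/74 222:157/73 223:157/74 224:151/74 225:114/72 226:111/69 227:154/72 228:156/73 229:156/73 230:156/73 231:155/72 232:155/73 233:155/73 234:155/73 235:156/73 236:156/73 237:143/73 238:84/71 239:71/70 240:74/73 241:108/108 242:143/141 243:131/123
side [([273.4, 158.7], [7, 7, 34]), ([276.0, 171.2], [9, 12, 76])]
[-4.3 -2.1 13.6] [ 0.5883 -0.0678  0.0721] [3.141e+00 1.000e-03 2.207e+00] [ 0.39  0.98 -0.63  1.78  0.87  0.69 -0.11]
```

The bubble moved as expected, and about 11 mm remains, so I'll turn 0.85 rad more.

steer_hand(ticks=[{"yaw":1}, {"yaw":2}, {"yaw":3}, {"yaw":4}, {"yaw":5}, {"yaw":6}, {"yaw":7}, {"yaw":8}, {"yaw":8.5}, {"yaw":8.5}, {"yaw":8.5}, {"yaw":8.5}])

```text
clock: 14.1
tool_pos: [0.5885, -0.0678, 0.0721]
tcp_rot: [3.14, 0.0, 1.357]
wrist_force: [-2.7, -0.5, 14.8]
gripper_width: 0.0117
finger_force: 30.0
```

```bash
python3 bub.py
```

```text
top [([219.1, 252.3], [36, 7, 182])]
198:189/183 199:101/100 200:69/68 201:80/65 202:144/70 203:156/70 204:156/71 205:155/70 206:155/70 207:155/70 208:155/70 209:155/70 210:155/70 211:156/70 212:153/70 213:119/68 214:98/63 215:162/94 216:215/186 217:229/214 218:231/217 219:230/217 220:230/216 221:229/214 222:226/208 223:199/153 224:150/76 225:107/63 226:110/61 227:151/65 228:153/66 229:152/65 230:151/65 231:152/65 232:151/65 233:151/65 234:151/65 235:151/64 236:152/64 237:138/64 238:73/62 239:59/59 240:68/66 241:104/104 242:137/135 243:130/120
side [([273.6, 159.3], [7, 8, 43]), ([276.5, 172.8], [8, 8, 50])]
[-2.7 -0.5 14. ] [ 0.5885 -0.0677  0.0721] [3.14  0.    1.357] [ 0.28  0.93 -0.42  1.78  0.66  0.57 -0.78]
```

The bubble is centred, spanning columns 215.3 to 223.3 with the rings at 213.7 and 225.4. I'll hold for a moment and check that it is at rest.

steer_hand(ticks=[{}, {}, {}, {}, {}, {}])

```text
clock: 14.95
tool_pos: [0.5885, -0.0678, 0.0721]
tcp_rot: [3.14, 0.0, 1.357]
wrist_force: [-3.1, -0.6, 13.4]
gripper_width: 0.0114
finger_force: 30.0
```

```bash
python3 bub.py && python3 - <<'E'
from h import *
c=bot.get_image("top")["color"][150:290,150:330,::-1];cv2.imwrite("pics/t9.png",cv2.resize(c,None,fx=4,fy=4,interpolation=cv2.INTER_CUBIC))
E
```

```text
top [([219.0, 252.3], [36, 7, 184])]
198:189/183 199:102/100 200:69/68 201:81/66 202:144/69 203:156/71 204:156/70 205:155/70 206:155/70 207:155/70 208:156/70 209:155/70 210:155/70 211:156/70 212:154/70 213:119/68 214:98/62 215:162/93 216:215/186 217:229/214 218:230/217 219:230/216 220:230/216 221:228/214 222:226/209 223:199/153 224:150/76 225:106/63 226:110/61 227:152/66 228:153/67 229:152/65 230:151/65 231:151/65 232:151/65 233:152/65 234:151/65 235:152/64 236:152/64 237:137/64 238:74/62 239:59/59 240:67/66 241:105/104 242:136/135 243:130/120
side [([273.6, 159.2], [7, 8, 42]), ([276.7, 172.8], [8, 8, 50])]
[-2.9 -1.1 14.1] [ 0.5885 -0.0677  0.0721] [3.14  0.    1.357] [ 0.28  0.93 -0.42  1.78  0.66  0.57 -0.78]
```

View pics/t9.png

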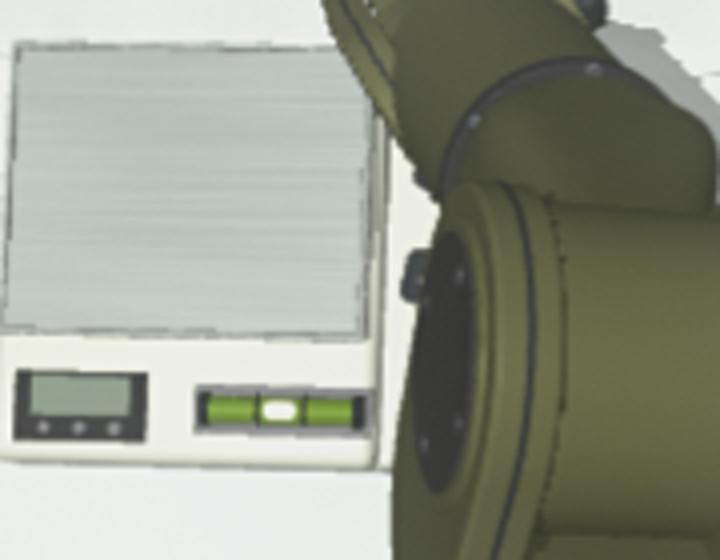

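The crop shows the bubble at (279,410), resting midway between the rings at about (256,410) and (303,410). The knob is pressed with 14 N, so I'm handing in.

```bash
python3 -c "
from bench import bot;print(bot.sign_off())"
```

```text
the job is handed in; nothing more can be done
None
```

I handed the job in with the lock at its front end stop, the knob held down at about 14 N, and the bubble at rest midway between the rings; the hand-in gave no verdict.

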